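Set a spring tape on the datum bar under a known pull and lock it

TASK

Pick up the orange tape measure, hook the lip at the end of its blade over the far edge of the aluminium datum bar, and draw the case straight back, square to the bar, until the blade is under a steady pull of 12 N; feel for this pull, because the spring is wound differently every time, and never let it go above 16 N as you draw. Keeping that pull, press the case down flat on the bench so that the red brake foot underneath goes fully in and locks the blade, then let go and leave the tape standing there, hooked and locked. Do not press the foot in before the pull is right, and leave the neighbouring sample box, petri dish and filter case where they are.

Things in the scene. Friction and masses are not known exactly. Their poses are not given: they have to be found in the camera images.
- tape_centre (a point): Centre of the case of the orange tape measure (loose, about 0.37 kg): 96 mm long (x), 36 mm wide (y), 52 mm high (z), this point 26 mm above the case's underside. x points to the front, where the yellow blade comes out. Grip it across its width from above. At the start it stands on a red brake foot that sticks 5 mm out of the underside.
- tape_hook (a point): Lowest point of the inner face (looking back to the case) of the 3 mm thick, 20 mm wide steel lip at the blade's end; 15.5 mm above the level of the case's underside. The lip hangs 20.5 mm below the blade. Drawn in, this face is 35 mm in front of the case's front face.
- blade: The yellow blade with its lip, 20 mm wide, its underside 36 mm above the case's underside; axes as the case's. It draws out along x by up to 75 mm; the spring adds 0.16 to 0.18 N a mm to a starting pull that differs each time, 1.7 to 10 N, and drawing it quickly adds 0.4 N for each 10 mm/s. Drawn in, its origin is the middle of the case's underside; it moves with the blade.
- bar: Aluminium datum bar, fixed to the bench: 14 mm thick (x), 110 mm long (y), 34 mm high, its ends on low feet with a screw each, 164 mm over all. Origin on the bench under its middle; x is square to the bar and points to the far side, away from the robot. The far face, on which the lip is hooked, is at x = +7 mm.
- bar_edge (a point): Middle of the upper far edge of the bar, 34 mm above the bench, 7 mm beyond the bar's middle.
- foot (a joint): Brake foot of the tape measure: 0 m standing out (blade runs free), 0.005 m fully in (case flat on the bench, blade locked). Pushing it in takes about 7 N at first and 13 N at the end; it stays where it is left. The brake bites from about 0.003 m on and holds firmly when fully in. The bench must take the push.
- gel_box: Small sample box with a clear lid, 54x52x16 mm, loose, on the far side of the bar's left end; origin under its middle. Leave it.
- petri: Clear petri dish, 60 mm across, 16 mm high, loose, on the far side of the bar's right end; origin under its middle. Leave it.
- filter_case: Grey square filter case, 58x58x15 mm, loose, nearer the robot than the bar and to its left; origin under its middle. Leave it.

How it is judged:
By the outcome, as a careful person would: the job done as asked, in the order asked, and still so for the second after the job is handed in, with the robot touching nothing.
It also fails if it takes over 48 s, if anything falls off the work surface, if the arm or the gripper's body presses on something with over 40 N, if the wrist force passes 120 N, or if a joint passes its speed limit or range.

ROBOT

A 7-joint arm with a two-finger parallel gripper is mounted at the origin on a cart in front of the work surface, level with it; the furniture and walls round the work are solid. World frame = base frame: x ahead of the robot, y to its left, z up, the work surface at z = 0. Lengths are in m, angles in rad, forces in N, time in s.
With the tool pointing down it reaches from about 0.4 to 0.875 m from the base axis. Payload 19.3 kg.
Tool frame: the origin (TCP) lies between the finger pads; the fingertips stand bot.tcp_to_tips ahead of it and the grasp point (between the pads) lies 3 mm ahead of it (bot.tcp_to_tips is the distance from the TCP to the fingertips, in m); x points along the fingers, y is the direction in which the jaws open and shut, and the axes are right-handed (so a half turn about x gives the same grasp; the last joint's range is limited). The gripper opens to 85 mm and grips with 20 to 120 N. Pads are 22 mm wide; open, the fingers measure 114 mm over their backs; the gripper's body (76 mm by 85 mm) begins 54 mm behind the grasp point. The pads swing forward as they close: fully open they stand 13 mm farther back than shut.
Start: joints at [1.048, 0.521, -0.036, 1.599, 0.021, 1.021, -0.113], TCP at [0.273, -0.562, 0.253] pointing down, gripper open.
Joint ranges: [-2.91, 2.91], [-0.3, 2.13], [-1.5, 1.42], [0.17, 2.43], [-1.26, 4.41], [0.16, 1.93], [-2.52, 2.52]. Speed limits (rad/s): [1.89, 1.89, 2.39, 2.39, 3.01, 3.01, 3.01].

INTERFACE

Orientations are given as [roll, pitch, yaw] about the fixed x, y, z axes, in that order (R = Rz(yaw) Ry(pitch) Rx(roll)).
In Python, from workcell import bot, eyes gives the robot as it stands. The module is installed in compiled form; this text tells all that it offers.
- The arm moves only by the tool step_arm, never from a script. Its argument "targets" is a list that holds one entry, the list of rows, each a list of 7 numbers: the shift along the tool's x, y, z in cm, then the turn, a rotation vector about the tool's x, y, z in rad, then the opening, from 0 (shut) to 1 (fully open). A call has 1 to 10 rows; each row is the pose to reach, as a shift and turn from the pose measured when the call began, along the tool's axes at that moment; what a row does not reach only later rows make up. A row lasts 1/10 s, in which the tool goes at most 50 mm and 8.59 degrees, less where a joint would pass 70% of its speed; a pose out of reach is approached as far as the arm can. A call with a gripper value outside its range is refused whole. The fingers move at their own pace and stop on an object; "grip_force" is the grip in N (left out, the last holds). Time passes only in rows, so rows that repeat a pose let the fingers close. It gives the time, the measured TCP pose, the force and the opening at its end, in the units of the state.
- bot.observe(): the state, without advancing time (a new reading comes with each control period).
- eyes.grab_frame(name): name is "scene" or "top" or "wrist"; returns the picture (480x640x3 uint8, red, green, blue); there is no depth.
- eyes.get_calibration(name): a dict with "fx", "fy", "cx", "cy" (pixels), "k1" (the pictures are not rectified: a ray, as slopes to the right and down, at radius r is drawn at 1 + k1 r^2 times it, then the intrinsics apply), "camera_from_world" (4x4, takes a point from world to camera coordinates); the wrist camera has in their place "hand_eye" (4x4, takes a point from camera to tool coordinates, whose origin is the TCP and whose axes are the tool frame's). Camera axes: x right, y down, z forward; pixel columns grow to the right and rows downward; lengths in m; the calibration is good to about 2 mm. A picture is of the moment at which its call begins: read the wrist's pose just before it. get_calibration takes no time and is no camera call.
- bot.job_done(): hands the job in, once; it reports no verdict.
The state is a dict: "clock": time; "qpos": joint angles; "qd": joint speeds; "joint_efforts": joint torques, N m; "position": TCP position; "tool_rot": TCP orientation; "force": force on the tool from outside, world axes, zero at the start; "moment": the same for the moment, N m; "grip_width": finger opening in m.
Only numpy, scipy, OpenCV 4.12 (cv2) and the standard library are available. Lean on these libraries where they do the work, as an engineer would, in place of code of your own. Each camera call takes 0.05 s, during which the arm holds its last target.

## Working session

There is one attempt and no reset: what is moved stays moved. The work goes in short steps, Python scripts to look and compute and a tool call to move; the robot and the scene stay as the last step left them, time stands still between calls to the robot, and variables do not carry over. Pictures are saved under pics/ and viewed, and the job is handed in when it is done.

Besides the shell and the picture viewer there is one more tool, called after ">>>" as name(argument=value, ...) on one line, values as JSON. step_arm: Moves the arm, as the interface text tells. Its arguments: {"type":"object","properties":{"targets":{"type":"array","items":{"type":"array","items":{"type":"array","items":{"type":"number"}}}},"grip_force":{"type":"number"}},"required":["targets"]}

```bash
mkdir -p pics
python3 - <<'E'
from workcell import bot, eyes
import cv2
s=bot.observe(); print(s, bot.tcp_to_tips)
for n in ["scene","top"]:
    cv2.imwrite(f"pics/{n}0.png", eyes.grab_frame(n)[:,:,::-1])
    print(n, eyes.get_calibration(n))
print(eyes.get_calibration("wrist"))
E
```

```text
{'clock': 0.0, 'qpos': array([ 1.04781165,  0.52203923, -0.03631022,  1.6000007 ,  0.02122023,
        1.02107892, -0.11281948]), 'qd': array([-0.0001232 , -0.00102551,  0.00090719,  0.00075721,  0.00129127,
       -0.00056179, -0.00131953]), 'joint_efforts': array([-2.13921489e-04, -9.27121639e+01,  1.97964169e+00, -3.69933379e+01,
        1.78242638e-02,  8.01956572e-03, -5.14354213e-05]), 'position': array([ 0.27324091, -0.56176665,  0.25271281]), 'tool_rot': array([-1.47742711,  1.56965554,  2.11691631]), 'force': array([-0.28291523, -0.16073545,  1.00697548]), 'moment': array([0.03216637, 0.02185331, 0.00709811]), 'grip_width': 0.08562140591605759} 0.022
scene {'fx': 484.9536807556916, 'fy': 484.9536807556916, 'cx': 324.26922017434737, 'cy': 240.19391455208805, 'k1': 0.044517616634210604, 'camera_from_world': array([[ 0.44652254, -0.89472717, -0.00899502, -0.32898851],
       [-0.56343929, -0.27335216, -0.77962476,  0.37461126],
       [ 0.69509265,  0.35318817, -0.62618234,  0.52031354],
       [ 0.        ,  0.        ,  0.        ,  1.        ]])}
top {'fx': 488.2651257537901
[... 155 characters left out ...]
467 ,  0.02210205, -0.10882731],
       [-0.99097304, -0.03123855, -0.13037098,  0.58955175],
       [ 0.13097625, -0.0181746 , -0.9912189 ,  0.94889947],
       [ 0.        ,  0.        ,  0.        ,  1.        ]])}
{'fx': 390.1904633703548, 'fy': 390.1904633703548, 'cx': 318.7214829706093, 'cy': 236.12661039166656, 'k1': -0.0863632891797283, 'hand_eye': array([[-7.99283042e-04, -2.66801949e-01,  9.63751047e-01,
        -1.21046483e-01],
       [ 9.99999680e-01, -2.36562083e-04,  7.63856562e-04,
         8.38748463e-04],
       [ 2.41885361e-05,  9.63751350e-01,  2.66802053e-01,
        -6.76744862e-02],
       [ 0.00000000e+00,  0.00000000e+00,  0.00000000e+00,
         1.00000000e+00]])}
```

View pics/scene0.png

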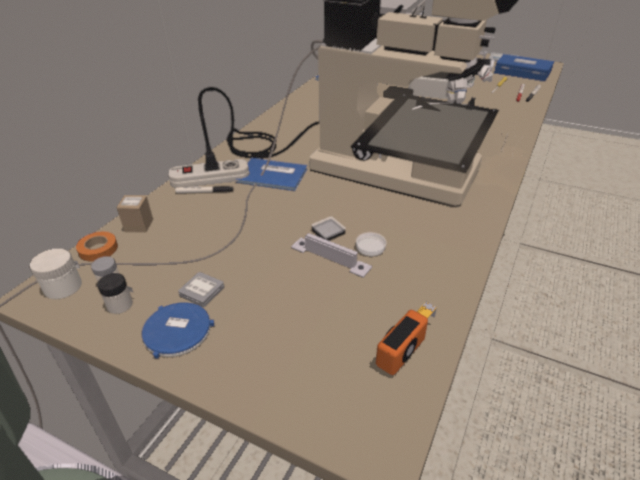

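View pics/top0.png

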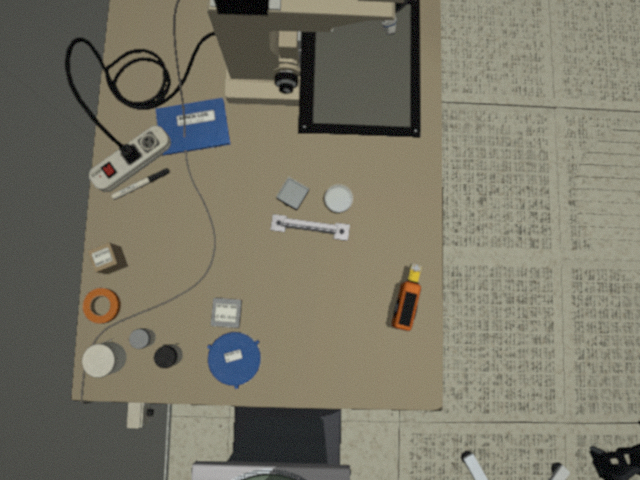

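The scene shows the tape at about (403,340). In the top view it is near (406,305), with its lip at (415,270), and the bar is at (310,227). Next I'll enlarge the crops.

```bash
cat > h.py <<'E'
import numpy as np, cv2
from scipy.spatial.transform import Rotation as Rn
from workcell import bot, eyes
def cal(n,s=None):
    c=eyes.get_calibration(n)
    if n=="wrist":
        T=np.eye(4); T[:3,:3]=Rn.from_euler('xyz',s["tool_rot"]).as_matrix(); T[:3,3]=s["position"]
        W=T@c["hand_eye"]   # world from cam
    else: W=np.linalg.inv(c["camera_from_world"])
    return c,W
def ray(n,u,v,s=None):
    c,W=cal(n,s)
    d=np.array([(u-c["cx"])/c["fx"],(v-c["cy"])/c["fy"]]); p=d.copy()
    for _ in range(30): p=d/(1+c["k1"]*(p@p))
    return W[:3,3],W[:3,:3]@np.array([p[0],p[1],1])
def onz(n,u,v,z,s=None):
    o,d=ray(n,u,v,s); return o+d*(z-o[2])/d[2]
def proj(n,P,s=None):
    c,W=cal(n,s); q=np.linalg.inv(W)@np.append(P,1); p=q[:2]/q[2]; p=p*(1+c["k1"]*(p@p))
    return np.array([c["fx"]*p[0]+c["cx"],c["fy"]*p[1]+c["cy"]])
def crop(img,u0,v0,w,h,k,f):
    c=cv2.resize(img[v0:v0+h,u0:u0+w],None,fx=k,fy=k,interpolation=cv2.INTER_CUBIC)
    cv2.imwrite(f,c)
E
python3 - <<'E'
import cv2
from h import crop
t=cv2.imread("pics/top0.png");s=cv2.imread("pics/scene0.png")
crop(t,262,170,100,75,8,"pics/t_bar.png");crop(t,370,255,80,80,7,"pics/t_tape.png")
crop(s,280,210,100,75,8,"pics/s_bar.png");crop(s,365,295,80,80,7,"pics/s_tape.png")
E
```

```text
(no output)
```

View pics/t_bar.png

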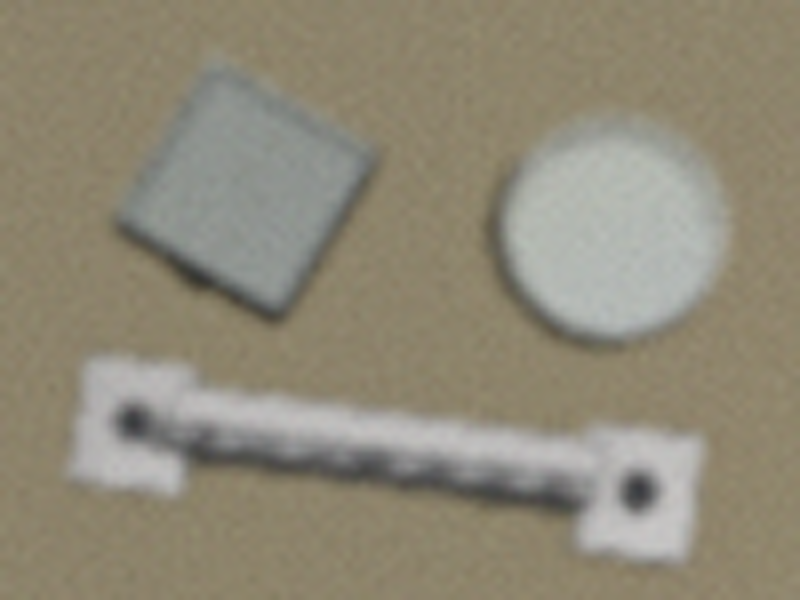

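View pics/t_tape.png

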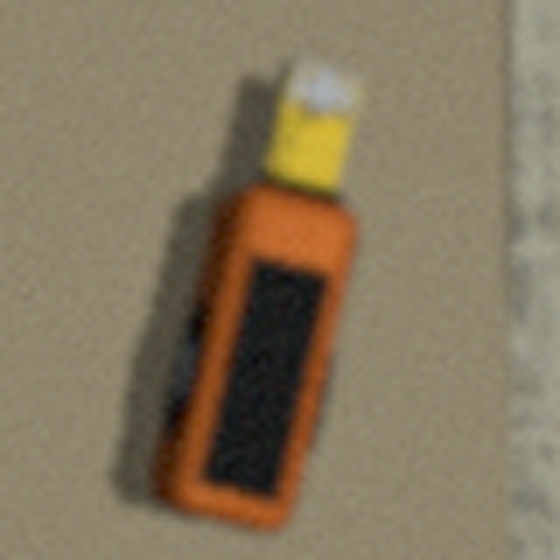

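View pics/s_bar.png

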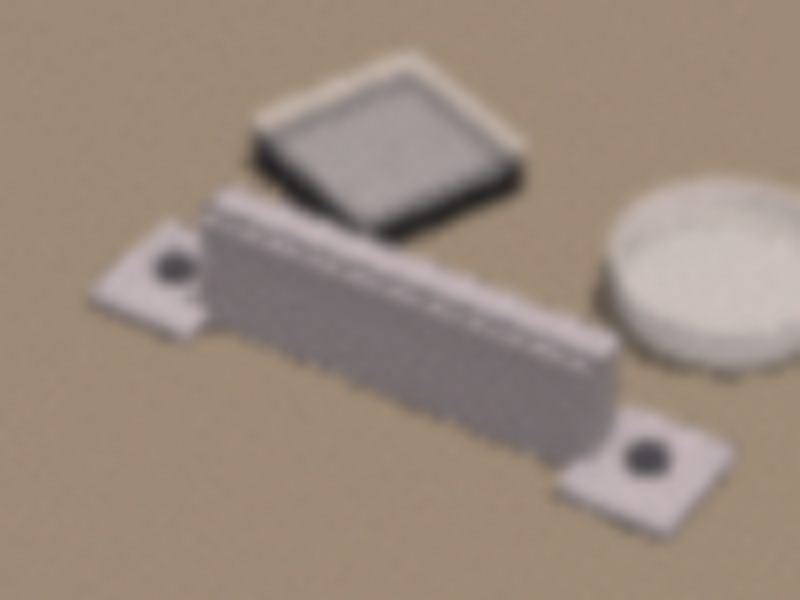

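View pics/s_tape.png

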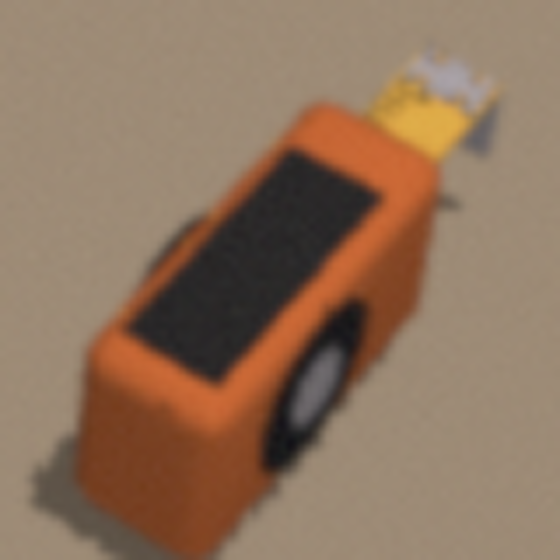

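Run:
```python
from h import *
def cr(u0,v0,k,x,y): return u0+(x+.5)/k-.5, v0+(y+.5)/k-.5
T=lambda x,y:cr(262,170,8,x,y); S=lambda x,y:cr(280,210,8,x,y)
TT=lambda x,y:cr(370,255,7,x,y); ST=lambda x,y:cr(365,295,7,x,y)
def tri(a,b):
    o1,d1=ray("top",*a);o2,d2=ray("scene",*b)
    A=np.stack([d1,-d2],1);t=np.linalg.lstsq(A,o2-o1,rcond=None)[0]
    p,q=o1+d1*t[0],o2+d2*t[1]; return np.round((p+q)/2,4),round(np.linalg.norm(p-q)*1e3,1)
for n,a,b in [("screwL",T(133,422),S(174,267)),("screwR",T(638,490),S(648,457))]:
    print(n,tri(a,b),onz("top",*a,.006).round(4),onz("scene",*b,.006).round(4))
for n,a,b in [("farL",T(192,388),S(228,188)),("farR",T(600,434),S(615,345))]:
    print(n,tri(a,b),onz("top",*a,.034).round(4),onz("scene",*b,.034).round(4))
for n,a,b in [("padFL",(256,262),(292,150)),("padFR",(326,268),(384,192)),("padRR",(277,494),(218,382)),("padRL",(206,486),(130,328))]:
    a=TT(*a);b=ST(*b);print(n,tri(a,b),onz("top",*a,.057).round(4),onz("scene",*b,.057).round(4))
for n,a,b in [("lipL",(292,70),(418,52)),("lipR",(357,78),(500,90))]:
    a=TT(*a);b=ST(*b);print(n,tri(a,b),onz("top",*a,.041).round(4),onz("scene",*b,.041).round(4))
# gel, petri
for n,p in [("gelB",(275,320)),("gelL",(118,222)),("gelT",(215,62)),("gelR",(375,160)),("petriL",(500,225)),("petriR",(725,225)),("petB",(600,340)),("petT",(615,115))]:
    print(n,onz("top",*T(*p),.016).round(4))
```

```text
screwL (array([0.6472, 0.0066, 0.0034]), np.float64(0.0)) [0.6467 0.0064 0.006 ] [0.6444 0.005  0.006 ]
screwR (array([ 0.6335, -0.1275,  0.0033]), np.float64(0.8)) [ 0.6328 -0.127   0.006 ] [ 0.631  -0.1289  0.006 ]
farL (array([ 0.6507, -0.0092,  0.0315]), np.float64(2.6)) [ 0.651  -0.0105  0.034 ] [ 0.6472 -0.0097  0.034 ]
farR (array([ 0.6435, -0.1151,  0.0258]), np.float64(1.5)) [ 0.6424 -0.1154  0.034 ] [ 0.6341 -0.1182  0.034 ]
padFL (array([ 0.5063, -0.2562,  0.0549]), np.float64(0.6)) [ 0.506  -0.2555  0.057 ] [ 0.5045 -0.2569  0.057 ]
padFR (array([ 0.5054, -0.2771,  0.0524]), np.float64(1.6)) [ 0.5049 -0.2754  0.057 ] [ 0.5017 -0.2786  0.057 ]
padRR (array([ 0.4413, -0.263 ,  0.0523]), np.float64(0.2)) [ 0.4413 -0.262   0.057 ] [ 0.4376 -0.264   0.057 ]
padRL (array([ 0.4432, -0.2424,  0.0562]), np.float64(0.8)) [ 0.443  -0.2419  0.057 ] [ 0.4427 -0.2429  0.057 ]
lipL (array([ 0.5627, -0.2691,  0.0391]), np.float64(0.4)) [ 0.5624 -0.2686  0.041 ] [ 0.5609 -0.2697  0.041 ]
lipR (array([ 0.5613, -0.2889,  0.0369]), np.float64(1.1)) [ 0.5606 -0.2875  0.041 ] [ 0.5576 -0.29    0.041 ]
gelB [ 0.6732 -0.0303  0.016 ]
gelL [0.698  0.0118 0.016 ]
gelT [ 0.7421 -0.012   0.016 ]
gelR [ 0.717  -0.0551  0.016 ]
petriL [ 0.7006 -0.0885  0.016 ]
petriR [ 0.7026 -0.1477  0.016 ]
petB [ 0.6707 -0.1156  0.016 ]
petT [ 0.7313 -0.118   0.016 ]
```

```bash
cat >> h.py <<'E'
def toolR(yaw):  # tool x down, tool z along +/- case x ; pick nearest current
    s=bot.observe(); Rc=Rn.from_euler('xyz',s["tool_rot"])
    best=None
    for sg in (1,-1):
        z=sg*np.array([np.cos(yaw),np.sin(yaw),0]); x=np.array([0,0,-1.]); y=np.cross(z,x)
        R=Rn.from_matrix(np.stack([x,y,z],1)); rv=(Rc.inv()*R).as_rotvec()
        if best is None or np.linalg.norm(rv)<np.linalg.norm(best[1]): best=(R,rv,sg)
    return best
def go(pos,yaw):
    s=bot.observe(); Rc=Rn.from_euler('xyz',s["tool_rot"])
    R,rv,sg=toolR(yaw)
    print("clock",s["clock"],"pos",s["position"].round(4),"F",s["force"].round(2),"w",round(s["grip_width"],4))
    print("shift cm",(Rc.inv().apply(np.array(pos)-s["position"])*100).round(2),"rv",rv.round(4),"toolz sign",sg)
    print("R\n",Rc.as_matrix().round(3))
E
python3 - <<'E'
from h import *
go([0.476,-0.26,0.20],-0.215)
E
```

```text
clock 0.1 pos [ 0.2733 -0.5618  0.2528] F [ 0.12 -0.76 -0.22] w 0.0856
shift cm [  5.29 -18.27 -31.43] rv [6.678e-01 4.000e-04 9.000e-04] toolz sign -1
R
 [[-0.001  0.437 -0.899]
 [ 0.001 -0.899 -0.437]
 [-1.    -0.001  0.   ]]
```

>>> step_arm(targets=[[[0.6,-1.8,-3.1,0.067,0,0,1],[1.2,-3.7,-6.3,0.134,0,0,1],[1.7,-5.5,-9.4,0.2,0,0,1],[2.2,-7.4,-12.6,0.267,0,0,1],[2.7,-9.2,-15.7,0.334,0,0,1],[3.2,-11,-18.9,0.4,0,0,1],[3.8,-12.8,-22,0.467,0,0,1],[4.3,-14.6,-25.2,0.534,0,0,1],[4.8,-16.5,-28.3,0.6,0,0,1],[5.3,-18.3,-31.4,0.668,0,0,1]]])

```text
clock: 1.1
position: [0.476, -0.2584, 0.1996]
tool_rot: [-0.648, 1.569, 2.276]
force: [1.4, -0.3, 0.1]
grip_width: 0.0854
```

>>> step_arm(targets=[[[0,0,0,0,0,0,1]]])

```text
clock: 1.2
position: [0.4784, -0.2538, 0.1988]
tool_rot: [-1.018, 1.568, 1.909]
force: [0.2, 0.8, -0.0]
grip_width: 0.0852
```

Run:
```python
from h import *
go([0.476,-0.26,0.20],-0.215)
s=bot.observe(); print(s["qd"].round(3))
cv2.imwrite("pics/w1.png",eyes.grab_frame("wrist")[:,:,::-1])
import pickle; pickle.dump(s,open("s1.pkl","wb"))
```

```text
clock 1.2 pos [ 0.4784 -0.2538  0.1988] F [ 0.22  0.82 -0.04] w 0.0852
shift cm [-0.12  0.65  0.1 ] rv [0.0007 0.0017 0.0027] toolz sign -1
R
 [[-0.001 -0.213 -0.977]
 [ 0.003 -0.977  0.213]
 [-1.    -0.003  0.002]]
[ 0.037 -0.009  0.039  0.009  0.016  0.008  0.073]
```

View pics/w1.png

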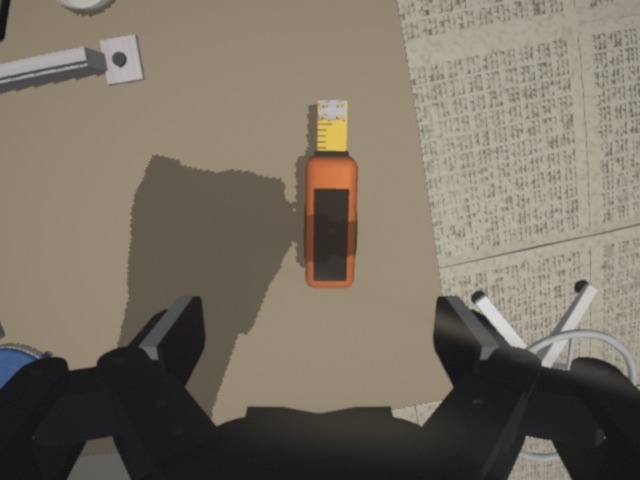

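The wrist view shows the tape upright in the image. The pad runs (314,189) to (347,282), the blade end is at (317..347,100), and the bar's right foot is at upper left.

Run:
```python
from h import *
import pickle; s=pickle.load(open("s1.pkl","rb"))
for n,p,z in [("FL",(314,189),.057),("FR",(349,189),.057),("RR",(347,282),.057),("RL",(314,281),.057),("lipL",(317,100),.041),("lipR",(347.5,100),.041),("caseRear",(330,288),.055),("caseFrontTop",(331,157),.055),("screwR",(119,60),.005)]:
    print(n,onz("wrist",*p,z,s).round(4))
go([0.476,-0.26,0.20],-0.215)
```

```text
FL [ 0.5068 -0.2571  0.057 ]
FR [ 0.5017 -0.2803  0.057 ]
RR [ 0.4357 -0.2658  0.057 ]
RL [ 0.4416 -0.2427  0.057 ]
lipL [ 0.5639 -0.2716  0.041 ]
lipR [ 0.5595 -0.2919  0.041 ]
caseRear [ 0.4329 -0.2527  0.055 ]
caseFrontTop [ 0.5251 -0.2728  0.055 ]
screwR [ 0.6309 -0.1289  0.005 ]
clock 1.25 pos [ 0.4771 -0.2559  0.199 ] F [-0.02  0.41 -0.7 ] w 0.0854
shift cm [-0.1   0.42  0.02] rv [0.0008 0.002  0.0016] toolz sign -1
R
 [[-0.002 -0.213 -0.977]
 [ 0.002 -0.977  0.213]
 [-1.    -0.002  0.002]]
```

Run:
```python
from h import *
go([0.477,-0.262,0.036],-0.219)
```

```text
clock 1.25 pos [ 0.4771 -0.2559  0.199 ] F [-0.02  0.41 -0.7 ] w 0.0854
shift cm [16.3   0.62 -0.15] rv [0.0048 0.002  0.0016] toolz sign -1
R
 [[-0.002 -0.213 -0.977]
 [ 0.002 -0.977  0.213]
 [-1.    -0.002  0.002]]
```

>>> step_arm(targets=[[[2,0.6,-0.15,0.004,0.002,0.0016,1],[4.5,0.62,-0.15,0.004,0.002,0.0016,1],[7,0.62,-0.15,0.004,0.002,0.0016,1],[9.5,0.62,-0.15,0.004,0.002,0.0016,1],[12,0.62,-0.15,0.004,0.002,0.0016,1],[14,0.62,-0.15,0.004,0.002,0.0016,1],[15.5,0.62,-0.15,0.004,0.002,0.0016,1],[16.3,0.62,-0.15,0.004,0.002,0.0016,1],[16.3,0.62,-0.15,0.004,0.002,0.0016,1],[16.3,0.62,-0.15,0.004,0.002,0.0016,1]]])

```text
clock: 2.25
position: [0.4772, -0.2623, 0.0366]
tool_rot: [2.866, 1.57, -0.494]
force: [0.1, 0.3, 0.5]
grip_width: 0.0854
```

Run:
```python
from h import *
go([0.477,-0.262,0.036],-0.219)
cv2.imwrite("pics/w2.png",eyes.grab_frame("wrist")[:,:,::-1])
import pickle; pickle.dump(bot.observe(),open("s2.pkl","wb"))
```

```text
clock 2.25 pos [ 0.4772 -0.2623  0.0366] F [0.1  0.25 0.54] w 0.0854
shift cm [ 0.06 -0.03  0.03] rv [ 0.0006 -0.0007 -0.0002] toolz sign -1
R
 [[ 0.001 -0.217 -0.976]
 [-0.    -0.976  0.217]
 [-1.     0.    -0.001]]
```

View pics/w2.png

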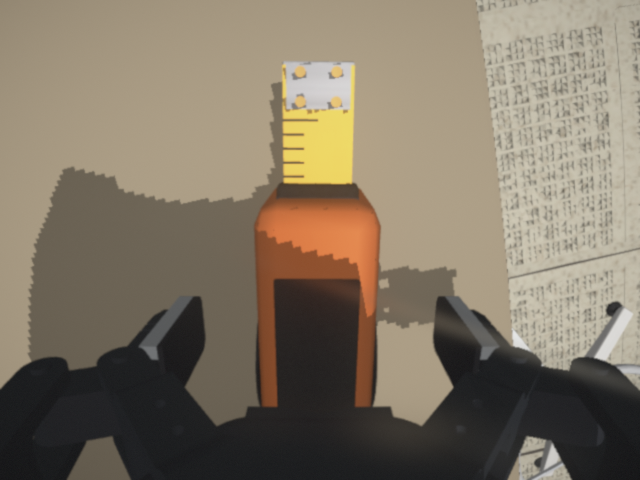

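The case is centred between the open pads (midline about u=318) and its axis is square to the jaws, so I'm closing.

>>> step_arm(targets=[[[0.06,0,0,0,0,0,0],[0.06,0,0,0,0,0,0],[0.06,0,0,0,0,0,0],[0.06,0,0,0,0,0,0],[0.06,0,0,0,0,0,0],[0.06,0,0,0,0,0,0],[0.06,0,0,0,0,0,0],[0.06,0,0,0,0,0,0]]], grip_force=80)

```text
clock: 3.1
position: [0.4775, -0.2623, 0.0363]
tool_rot: [2.959, 1.569, -0.401]
force: [0.9, 1.0, 3.5]
grip_width: 0.0342
```

Run:
```python
from h import *
s=bot.observe();print(s["force"],s["moment"],s["grip_width"],s["position"])
```

```text
[0.87335288 1.04872069 3.52295185] [ 0.01858    -0.01888425  0.02449253] 0.034239576853311554 [ 0.47746926 -0.26232672  0.03625729]
```

Run:
```python
from h import *
go([0.56,-0.0535,0.095],-0.102)
```

```text
clock 3.1 pos [ 0.4775 -0.2623  0.0363] F [0.87 1.05 3.52] w 0.0342
shift cm [ -5.88 -22.17  -3.54] rv [-0.1163 -0.0013 -0.0003] toolz sign -1
R
 [[ 0.001 -0.217 -0.976]
 [-0.001 -0.976  0.217]
 [-1.     0.    -0.001]]
```

>>> step_arm(targets=[[[-1,0,0,0,0,0,0],[-2.5,0,0,0,0,0,0],[-4.5,-1.5,-0.2,-0.01,0,0,0],[-5.9,-4.5,-0.7,-0.03,0,0,0],[-5.9,-8,-1.3,-0.045,0,0,0],[-5.9,-11.5,-1.8,-0.06,0,0,0],[-5.9,-15,-2.4,-0.08,0,0,0],[-5.9,-18.5,-3,-0.1,0,0,0],[-5.9,-21,-3.4,-0.11,0,0,0],[-5.9,-22.2,-3.5,-0.116,0,0,0]]])

```text
clock: 4.1
position: [0.5605, -0.0505, 0.0963]
tool_rot: [-2.928, 1.569, 0.114]
force: [-0.7, -0.2, -3.3]
grip_width: 0.0341
```

>>> step_arm(targets=[[[0,0,0,0,0,0,0],[0,0,0,0,0,0,0]]])

```text
clock: 4.3
position: [0.5603, -0.0512, 0.0968]
tool_rot: [-3.104, 1.568, -0.062]
force: [-1.3, -0.7, -2.8]
grip_width: 0.0342
```

Run:
```python
from h import *
go([0.5754,-0.0548,0.095],-0.102)
import pickle; pickle.dump(bot.observe(),open("s3.pkl","wb"))
for n in ["wrist","top","scene"]: cv2.imwrite(f"pics/{n}3.png",eyes.grab_frame(n)[:,:,::-1])
t=cv2.imread("pics/top3.png")
crop(t,262,170,100,75,8,"pics/top3c.png")
s=cv2.imread("pics/scene3.png");crop(s,270,170,120,90,6,"pics/scene3c.png")
```

```text
clock 4.3 pos [ 0.5603 -0.0512  0.0968] F [-1.29 -0.69 -2.81] w 0.0342
shift cm [ 0.19  0.21 -1.54] rv [ 0.0024 -0.0025  0.0001] toolz sign -1
R
 [[ 0.002 -0.099 -0.995]
 [-0.    -0.995  0.099]
 [-1.    -0.    -0.002]]
```

View pics/wrist3.png

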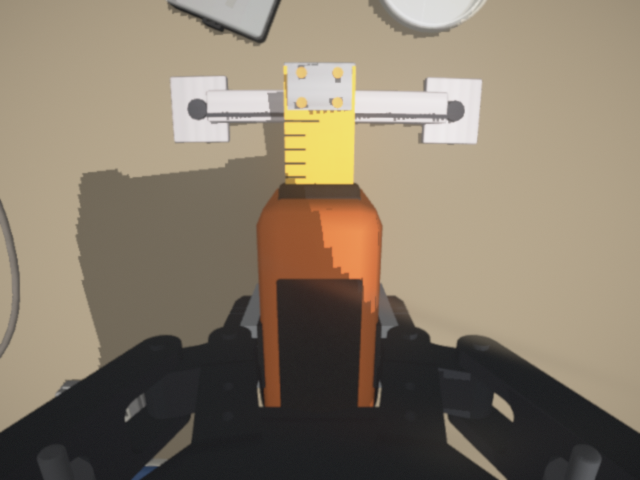

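View pics/top3c.png

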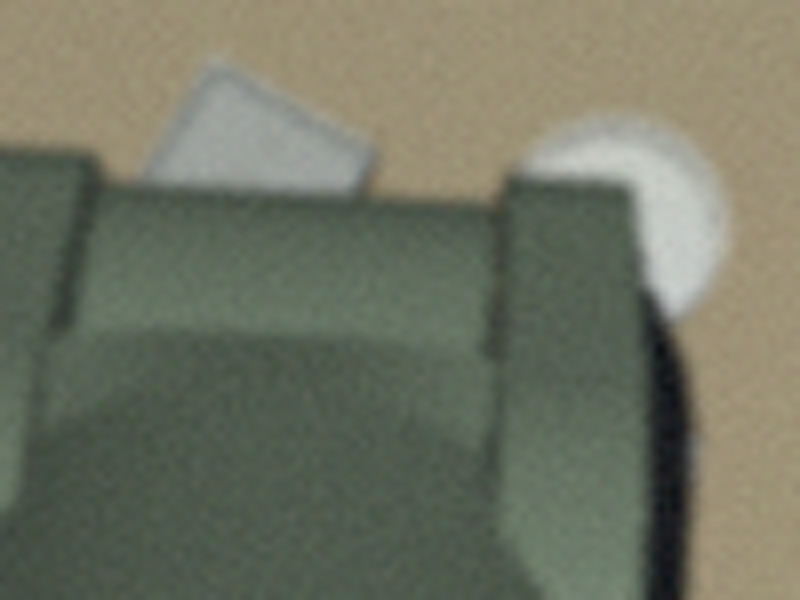

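View pics/scene3c.png

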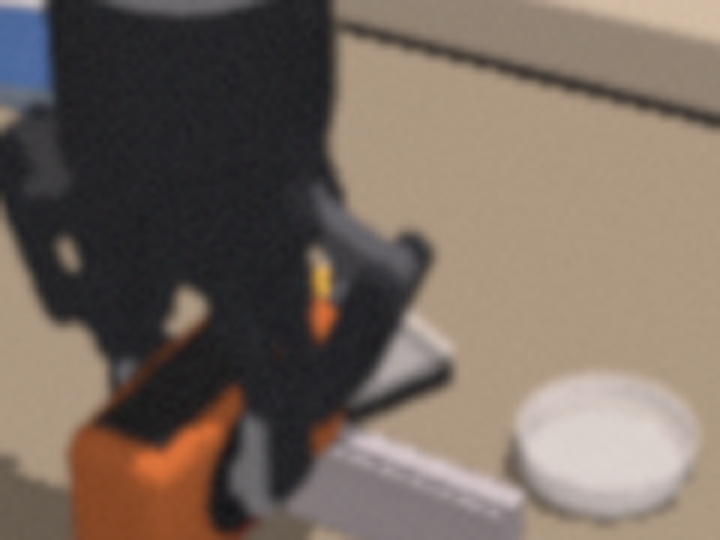

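Run:
```python
from h import *
w=cv2.imread("pics/wrist3.png"); crop(w,165,55,330,100,2.4,"pics/w3c.png")
```

```text
(no output)
```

View pics/w3c.png

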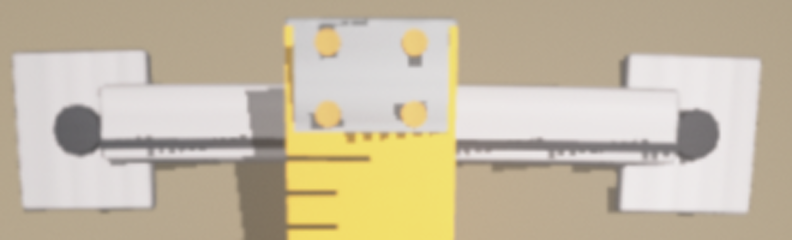

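The bar's far top edge runs crop (100,87) to (678,91), with the screws at (78,130) and (697,134). The blade end is at y≈21, ahead of the bar's far edge in the image.

Run:
```python
from h import *
import pickle; s=pickle.load(open("s3.pkl","rb"))
C=lambda x,y:(165+(x+.5)/2.4-.5,55+(y+.5)/2.4-.5)
def pr(n,a,b,z):
    p=onz("wrist",*C(*a),z,s);q=onz("wrist",*C(*b),z,s);d=p-q
    print(n,p.round(4),q.round(4),"mid",((p+q)/2).round(4),"len",np.linalg.norm(d).round(4),"yaw",np.arctan2(-d[0],d[1]).round(4))
pr("far",(100,87),(678,91),.034)
pr("near",(103,160),(672,162),.034)
pr("screw",(78,130),(697,134),.004)
zb=s["position"][2]-.0313+.036
pr("lip",(286,22),(457,20),zb)
go([0.5754,-0.0548,0.095],-0.102)
```

```text
far [ 0.6503 -0.0099  0.034 ] [ 0.6389 -0.1184  0.034 ] mid [ 0.6446 -0.0642  0.034 ] len 0.109 yaw -0.1049
near [ 0.6369 -0.0084  0.034 ] [ 0.6258 -0.1168  0.034 ] mid [ 0.6314 -0.0626  0.034 ] len 0.109 yaw -0.1021
screw [0.6455 0.0043 0.004 ] [ 0.6311 -0.1321  0.004 ] mid [ 0.6383 -0.0639  0.004 ] len 0.1372 yaw -0.1048
lip [ 0.6468 -0.0508  0.1015] [ 0.645  -0.0707  0.1015] mid [ 0.6459 -0.0607  0.1015] len 0.02 yaw -0.0882
clock 4.45 pos [ 0.5601 -0.052   0.0965] F [ 0.13 -0.65 -4.29] w 0.0339
shift cm [ 0.15  0.13 -1.55] rv [ 0.0008 -0.002  -0.0001] toolz sign -1
R
 [[ 0.002 -0.101 -0.995]
 [-0.    -0.995  0.101]
 [-1.     0.    -0.002]]
```

Run:
```python
from h import *
go([0.5724,-0.056,0.0385],-0.103)
```

```text
clock 4.45 pos [ 0.5601 -0.052   0.0965] F [ 0.13 -0.65 -4.29] w 0.0339
shift cm [ 5.8   0.28 -1.26] rv [ 0.0018 -0.002  -0.0001] toolz sign -1
R
 [[ 0.002 -0.101 -0.995]
 [-0.    -0.995  0.101]
 [-1.     0.    -0.002]]
```

>>> step_arm(targets=[[[0,0.15,-0.6,0.002,-0.002,0,0],[0,0.28,-1.26,0.002,-0.002,0,0],[0,0.28,-1.26,0.002,-0.002,0,0],[0.8,0.28,-1.26,0.002,-0.002,0,0],[2,0.28,-1.26,0.002,-0.002,0,0],[3.2,0.28,-1.26,0.002,-0.002,0,0],[4.4,0.28,-1.26,0.002,-0.002,0,0],[5.3,0.28,-1.26,0.002,-0.002,0,0],[5.8,0.28,-1.26,0.002,-0.002,0,0],[5.8,0.28,-1.26,0.002,-0.002,0,0]]])

```text
clock: 5.45
position: [0.5721, -0.056, 0.0377]
tool_rot: [0.144, 1.57, -3.101]
force: [0.3, 0.1, -3.2]
grip_width: 0.034
```

>>> step_arm(targets=[[[0,0,0,0,0,0,0]]])

```text
clock: 5.55
position: [0.5723, -0.056, 0.0379]
tool_rot: [0.235, 1.57, -3.009]
force: [-0.3, -0.9, -3.9]
grip_width: 0.0344
```

Run:
```python
from h import *
go([0.5724,-0.056,0.0385],-0.103)
F=[]
for i in range(1):
    img=eyes.grab_frame("wrist"); F.append(bot.observe()["force"])
cv2.imwrite("pics/wrist4.png",img[:,:,::-1]); print(F)
go([0.5724,-0.056,0.0385],-0.103)
```

```text
clock 5.55 pos [ 0.5723 -0.056   0.0379] F [-0.32 -0.89 -3.85] w 0.0344
shift cm [-0.06 -0.   -0.01] rv [-0.0001  0.0006 -0.0002] toolz sign -1
R
 [[-0.001 -0.103 -0.995]
 [-0.    -0.995  0.103]
 [-1.     0.     0.001]]
[array([-0.25177313, -0.37068652, -3.52578097])]
clock 5.6 pos [ 0.5723 -0.056   0.0379] F [-0.25 -0.37 -3.53] w 0.0346
shift cm [-0.06 -0.01 -0.01] rv [-0.0002  0.0007 -0.0002] toolz sign -1
R
 [[-0.001 -0.103 -0.995]
 [-0.    -0.995  0.103]
 [-1.     0.     0.001]]
```

View pics/wrist4.png

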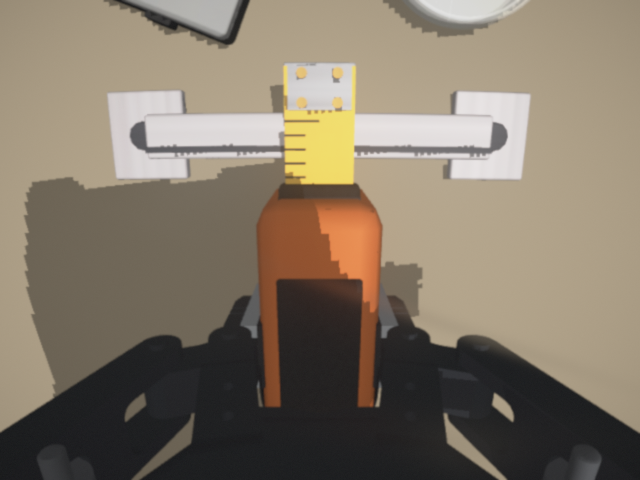

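The lip is past the bar's far face with the blade across the middle, and nothing touches yet. I'll draw back slowly from here.

>>> step_arm(targets=[[[-0.06,0,0.2,0,0,0,0],[-0.06,0,0.4,0,0,0,0],[-0.06,0,0.6,0,0,0,0],[-0.06,0,0.8,0,0,0,0],[-0.06,0,1.0,0,0,0,0],[-0.06,0,1.1,0,0,0,0],[-0.06,0,1.2,0,0,0,0],[-0.06,0,1.3,0,0,0,0],[-0.06,0,1.4,0,0,0,0],[-0.06,0,1.4,0,0,0,0]]])

```text
clock: 6.6
position: [0.5591, -0.0546, 0.0388]
tool_rot: [3.134, 1.57, -0.111]
force: [5.5, -1.6, -4.4]
grip_width: 0.0343
```

```bash
cat > f.py <<'E'
from h import *
s=bot.observe(); xb=np.array([np.cos(-.103),np.sin(-.103),0])
print("clock",s["clock"],"along",round(s["force"]@xb,2),"F",s["force"].round(2),"M",s["moment"].round(3))
go([s["position"][0],s["position"][1],0.0385],-0.103)
d=s["position"][:2]-np.array([.645,-.0635]); print("bar x mm",round(d@xb[:2]*1e3,2),"bar y mm",round(float(-xb[1]*d[0]+xb[0]*d[1])*1e3,2))
E
python3 f.py
```

```text
clock 6.6 along 5.61 F [ 5.48 -1.55 -4.36] M [-0.123 -1.011 -0.042]
clock 6.6 pos [ 0.5591 -0.0546  0.0388] F [ 5.48 -1.55 -4.36] w 0.0343
shift cm [ 0.03 -0.    0.  ] rv [-0.0001 -0.001  -0.    ] toolz sign -1
R
 [[ 0.001 -0.103 -0.995]
 [-0.    -0.995  0.103]
 [-1.     0.    -0.001]]
bar x mm -86.38 bar y mm 0.0
```

>>> step_arm(targets=[[[0.03,0,0.2,0,0,0,0],[0.03,0,0.4,0,0,0,0],[0.03,0,0.6,0,0,0,0],[0.03,0,0.8,0,0,0,0],[0.03,0,1.0,0,0,0,0],[0.03,0,1.2,0,0,0,0],[0.03,0,1.4,0,0,0,0],[0.03,0,1.6,0,0,0,0],[0.03,0,1.8,0,0,0,0],[0.03,0,2.0,0,0,0,0]]])

```text
clock: 7.6
position: [0.541, -0.0527, 0.0389]
tool_rot: [-3.102, 1.566, -0.063]
force: [11.1, -0.7, -6.0]
grip_width: 0.0348
```

```bash
python3 f.py
```

```text
clock 7.6 along 11.15 F [11.14 -0.74 -5.99] M [-0.264 -2.034 -0.038]
clock 7.6 pos [ 0.541  -0.0527  0.0389] F [11.14 -0.74 -5.99] w 0.0348
shift cm [0.04 0.   0.  ] rv [-0.0001 -0.0048  0.0002] toolz sign -1
R
 [[ 0.005 -0.103 -0.995]
 [-0.    -0.995  0.103]
 [-1.    -0.    -0.005]]
bar x mm -104.61 bar y mm 0.09
```

>>> step_arm(targets=[[[0,0,0.1,0,-0.004,0,0],[0,0,0.1,0,-0.004,0,0]]])

```text
clock: 7.8
position: [0.5417, -0.0527, 0.0394]
tool_rot: [-3.041, 1.566, -0.003]
force: [9.8, -1.3, -5.7]
grip_width: 0.0343
```

```bash
cat > g.py <<'E'
from h import *
import sys
xb=np.array([np.cos(-.103),np.sin(-.103),0]); F=[]
for i in range(int(sys.argv[1])):
    img=eyes.grab_frame("wrist"); F.append(bot.observe()["force"])
cv2.imwrite("pics/"+sys.argv[2],img[:,:,::-1])
F=np.array(F); print("along",(F@xb).round(2),"mean",(F@xb).mean().round(2),"Fmean",F.mean(0).round(2))
E
python3 g.py 10 w5.png; python3 f.py
```

```text
along [10.33  9.92  9.81  9.73 10.52 10.13 10.14  9.9   9.08 10.79] mean 10.03 Fmean [ 9.97 -1.16 -5.36]
clock 8.3 along 10.79 F [10.72 -1.26 -4.6 ] M [-0.246 -1.906  0.006]
clock 8.3 pos [ 0.5417 -0.0527  0.0394] F [10.72 -1.26 -4.6 ] w 0.0339
shift cm [0.09 0.   0.  ] rv [-0.0002 -0.0045  0.0004] toolz sign -1
R
 [[ 0.005 -0.103 -0.995]
 [-0.    -0.995  0.103]
 [-1.    -0.    -0.004]]
bar x mm -103.84 bar y mm 0.17
```

View pics/w5.png

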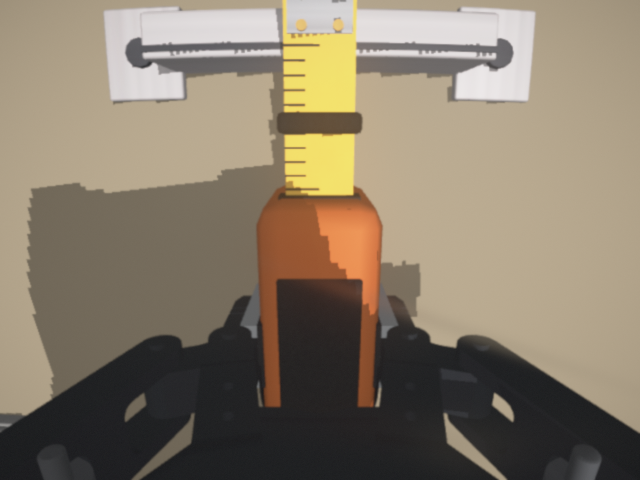

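>>> step_arm(targets=[[[0.05,0,0.1,0,-0.009,0,0],[0.05,0,0.25,0,-0.009,0,0],[0.05,0,0.4,0,-0.009,0,0],[0.05,0,0.55,0,-0.009,0,0],[0.05,0,0.7,0,-0.009,0,0],[0.05,0,0.85,0,-0.009,0,0],[0.05,0,1.0,0,-0.009,0,0],[0.05,0,1.15,0,-0.009,0,0],[0.05,0,1.2,0,-0.009,0,0],[0.05,0,1.2,0,-0.009,0,0]]])

```text
clock: 9.3
position: [0.5321, -0.0516, 0.0396]
tool_rot: [-2.054, 1.57, 0.984]
force: [11.1, -1.3, -3.8]
grip_width: 0.0343
```

```bash
python3 g.py 12 w6.png; python3 f.py
```

```text
along [11.71 11.99 11.08 12.62 11.72 11.66 12.11 11.83 11.85 11.25 12.36 10.91] mean 11.76 Fmean [11.62 -1.94 -3.8 ]
clock 9.9 along 10.91 F [10.81 -1.49 -4.15] M [-0.38  -2.408 -0.049]
clock 9.9 pos [ 0.5321 -0.0516  0.0396] F [10.81 -1.49 -4.15] w 0.0344
shift cm [0.11 0.   0.  ] rv [-0.0004 -0.0004  0.0007] toolz sign -1
R
 [[ 0.    -0.103 -0.995]
 [ 0.001 -0.995  0.103]
 [-1.    -0.001 -0.   ]]
bar x mm -113.48 bar y mm 0.22
```

>>> step_arm(targets=[[[0.1,0,0.3,0,-0.004,0,0],[0.15,0,0.38,0,-0.004,0,0],[0.15,0,0.38,0,-0.004,0,0],[0.15,0,0.38,0,-0.004,0,0]]])

```text
clock: 10.3
position: [0.531, -0.0514, 0.0389]
tool_rot: [-2.642, 1.569, 0.396]
force: [11.7, -1.8, -1.3]
grip_width: 0.0343
```

```bash
python3 g.py 12 w7.png; python3 f.py
```

```text
along [11.64 12.58 11.96 11.87 11.75 11.43 11.69 11.59 11.37 11.57 12.68 12.07] mean 11.85 Fmean [11.72 -1.91 -1.74]
clock 10.9 along 12.07 F [11.98 -1.47 -1.89] M [-0.406 -2.64  -0.098]
clock 10.9 pos [ 0.531  -0.0515  0.0389] F [11.98 -1.47 -1.89] w 0.0342
shift cm [0.04 0.   0.  ] rv [-0.0007 -0.002   0.001 ] toolz sign -1
R
 [[ 0.002 -0.104 -0.995]
 [ 0.001 -0.995  0.104]
 [-1.    -0.001 -0.002]]
bar x mm -114.63 bar y mm 0.26
```

>>> step_arm(targets=[[[0.05,0,0.34,0,-0.006,0,0],[0.1,0,0.34,0,-0.006,0,0],[0.2,0,0.34,0,-0.006,0,0],[0.3,0,0.34,0,-0.006,0,0],[0.4,0,0.34,0,-0.006,0,0],[0.5,0,0.34,0,-0.006,0,0]]])

```text
clock: 11.5
position: [0.5305, -0.0512, 0.035]
tool_rot: [-2.473, 1.568, 0.565]
force: [10.9, -0.8, 6.6]
grip_width: 0.0342
```

```bash
python3 f.py
```

```text
clock 11.5 along 10.9 F [10.88 -0.79  6.62] M [-0.235 -2.327 -0.009]
clock 11.5 pos [ 0.5305 -0.0512  0.035 ] F [10.88 -0.79  6.62] w 0.0342
shift cm [-0.35 -0.   -0.  ] rv [-0.0007 -0.0019  0.0015] toolz sign -1
R
 [[ 0.002 -0.104 -0.995]
 [ 0.001 -0.995  0.104]
 [-1.    -0.001 -0.002]]
bar x mm -115.2 bar y mm 0.46
```

>>> step_arm(targets=[[[0.2,0.02,0.27,0,-0.006,0,0],[0.3,0.02,0.27,0,-0.006,0,0],[0.4,0.02,0.27,0,-0.006,0,0],[0.5,0.02,0.27,0,-0.006,0,0],[0.6,0.02,0.27,0,-0.006,0,0],[0.7,0.02,0.27,0,-0.006,0,0]]])

```text
clock: 12.1
position: [0.5306, -0.0512, 0.0317]
tool_rot: [-2.375, 1.568, 0.662]
force: [-13.8, 3.8, 98.6]
grip_width: 0.0342
```

```bash
python3 f.py
```

```text
clock 12.1 along -14.15 F [-13.84   3.8   98.59] M [-0.024  3.057  0.021]
clock 12.1 pos [ 0.5306 -0.0512  0.0317] F [-13.84   3.8   98.59] w 0.0342
shift cm [-0.68 -0.   -0.  ] rv [-0.0009 -0.0022  0.0022] toolz sign -1
R
 [[ 0.002 -0.104 -0.995]
 [ 0.002 -0.995  0.104]
 [-1.    -0.002 -0.002]]
bar x mm -115.07 bar y mm 0.48
```

The foot bottomed out and the push rose sharply to 98 N, so I'm easing off at once.

>>> step_arm(targets=[[[0.08,0,0.05,0,0,0,0],[0.05,0,0,0,0,0,0]]])

```text
clock: 12.3
position: [0.5324, -0.0512, 0.0323]
tool_rot: [-2.757, 1.564, 0.281]
force: [6.2, -0.7, -2.4]
grip_width: 0.0338
```

```bash
python3 f.py;python3 g.py 1 w8.png
```

```text
clock 12.3 along 6.25 F [ 6.22 -0.69 -2.36] M [-0.115 -1.498  0.053]
clock 12.3 pos [ 0.5324 -0.0512  0.0323] F [ 6.22 -0.69 -2.36] w 0.0338
shift cm [-0.62 -0.   -0.  ] rv [-0.001  -0.0063  0.0025] toolz sign -1
R
 [[ 0.007 -0.104 -0.995]
 [ 0.002 -0.995  0.104]
 [-1.    -0.003 -0.006]]
bar x mm -113.31 bar y mm 0.62
along [7.95] mean 7.95 Fmean [ 7.89 -0.93  1.03]
```

View pics/w8.png

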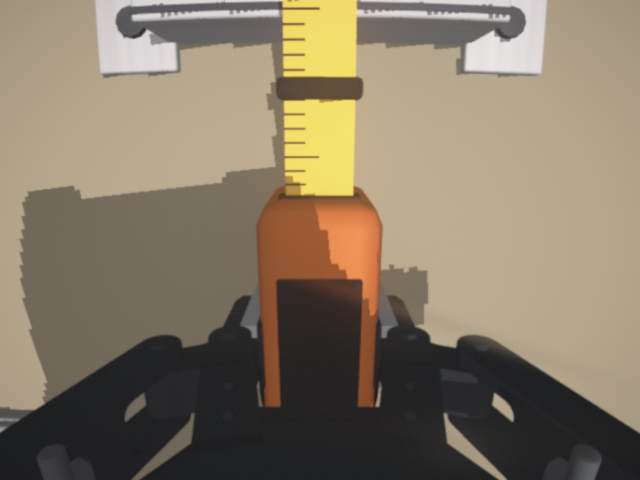

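View pics/w7.png

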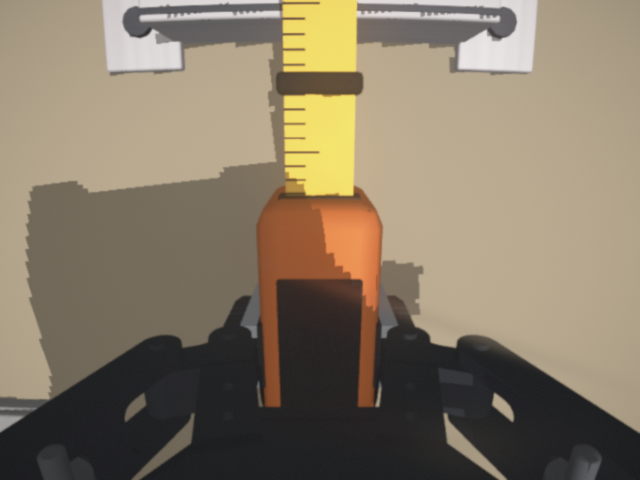

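```bash
python3 f.py
python3 - <<'E'
import cv2,numpy as np
a=cv2.imread("pics/w7.png")[0:210,270:370];b=cv2.imread("pics/w8.png")[0:210,270:370]
cv2.imwrite("pics/cmp.png",cv2.resize(np.hstack([a,b]),None,fx=2.8,fy=2.8,interpolation=cv2.INTER_CUBIC))
E
```

```text
clock 12.35 along 7.95 F [ 7.89 -0.93  1.03] M [-0.133 -1.729  0.03 ]
clock 12.35 pos [ 0.5324 -0.0513  0.0321] F [ 7.89 -0.93  1.03] w 0.0341
shift cm [-0.64 -0.   -0.  ] rv [-0.0009 -0.0061  0.0025] toolz sign -1
R
 [[ 0.006 -0.104 -0.995]
 [ 0.002 -0.995  0.104]
 [-1.    -0.003 -0.006]]
bar x mm -113.28 bar y mm 0.6
```

View pics/cmp.png

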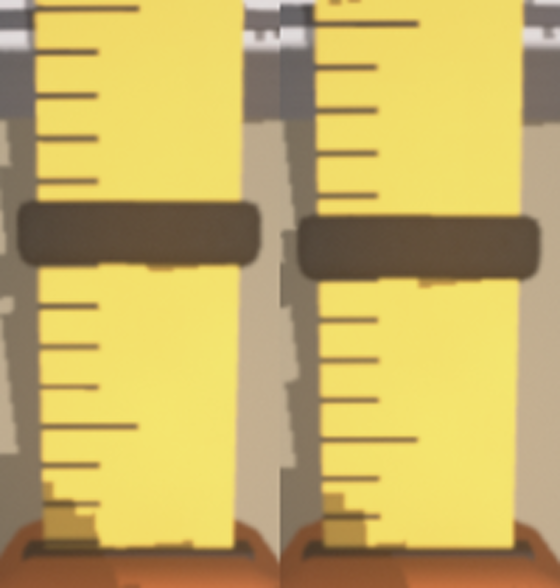

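>>> step_arm(targets=[[[0.04,0,0.15,0,-0.006,0,0],[0.07,0,0.17,0,-0.006,0,0],[0.1,0,0.17,0,-0.006,0,0],[0.12,0,0.17,0,-0.006,0,0]]])

```text
clock: 12.75
position: [0.5325, -0.0512, 0.0319]
tool_rot: [-2.517, 1.566, 0.521]
force: [4.1, -0.6, 13.2]
grip_width: 0.0344
```

```bash
python3 f.py
```

```text
clock 12.75 along 4.13 F [ 4.1  -0.57 13.22] M [-0.279 -0.701  0.077]
clock 12.75 pos [ 0.5325 -0.0512  0.0319] F [ 4.1  -0.57 13.22] w 0.0344
shift cm [-0.66 -0.   -0.  ] rv [-0.001  -0.0038  0.0028] toolz sign -1
R
 [[ 0.004 -0.104 -0.995]
 [ 0.002 -0.995  0.104]
 [-1.    -0.003 -0.004]]
bar x mm -113.2 bar y mm 0.67
```

>>> step_arm(targets=[[[0.1,0,0.08,0,-0.004,0,0],[0.15,0,0.08,0,-0.004,0,0],[0.18,0,0.08,0,-0.004,0,0],[0.18,0,0.08,0,-0.004,0,0]]])

```text
clock: 13.15
position: [0.5325, -0.0512, 0.0319]
tool_rot: [-2.153, 1.567, 0.885]
force: [-5.6, 1.3, 36.4]
grip_width: 0.0339
```

```bash
python3 f.py; python3 g.py 1 w9.png;python3 - <<'E'
import cv2,numpy as np
a=cv2.imread("pics/w8.png")[0:210,270:370];b=cv2.imread("pics/w9.png")[0:210,270:370]
cv2.imwrite("pics/cmp2.png",cv2.resize(np.hstack([a,b]),None,fx=2.8,fy=2.8,interpolation=cv2.INTER_CUBIC))
E
```

```text
clock 13.15 along -5.72 F [-5.62  1.29 36.42] M [-0.212  1.297 -0.005]
clock 13.15 pos [ 0.5325 -0.0512  0.0319] F [-5.62  1.29 36.42] w 0.0339
shift cm [-0.66 -0.   -0.  ] rv [-0.0012 -0.0019  0.0029] toolz sign -1
R
 [[ 0.002 -0.104 -0.995]
 [ 0.003 -0.995  0.104]
 [-1.    -0.003 -0.002]]
bar x mm -113.15 bar y mm 0.68
along [-7.5] mean -7.5 Fmean [-7.4   1.44 35.89]
```

View pics/cmp2.png

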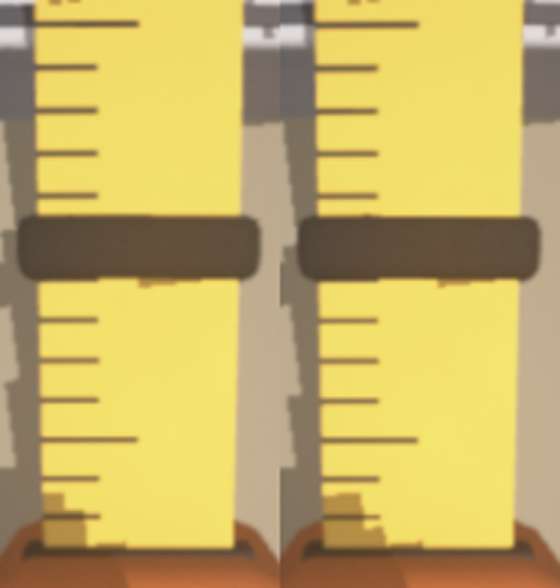

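>>> step_arm(targets=[[[0.14,0,0.15,0,-0.004,0,0],[0.1,0,0.15,0,-0.004,0,0],[0.07,0,0.15,0,-0.004,0,0],[0.07,0,0.15,0,-0.004,0,0]]])

```text
clock: 13.6
position: [0.5325, -0.0512, 0.032]
tool_rot: [-1.925, 1.568, 1.112]
force: [5.2, -0.9, 6.4]
grip_width: 0.0346
```

```bash
python3 f.py; python3 g.py 1 w10.png
```

```text
clock 13.6 along 5.26 F [ 5.2  -0.89  6.42] M [-0.369 -1.017  0.035]
clock 13.6 pos [ 0.5325 -0.0512  0.032 ] F [ 5.2  -0.89  6.42] w 0.0346
shift cm [-0.65 -0.   -0.  ] rv [-0.0012 -0.0011  0.003 ] toolz sign -1
R
 [[ 0.001 -0.104 -0.995]
 [ 0.003 -0.995  0.104]
 [-1.    -0.003 -0.001]]
bar x mm -113.16 bar y mm 0.67
along [4.89] mean 4.89 Fmean [ 4.82 -0.98  6.89]
```

>>> step_arm(targets=[[[0.03,0,0.08,0,-0.002,0,0],[0.03,0,0.08,0,-0.002,0,0.6],[0.03,0,0.08,0,-0.002,0,0.8],[0.0,0,0.05,0,-0.002,0,0.9],[0.0,0,0.05,0,-0.002,0,0.9],[0.0,0,0.05,0,-0.002,0,0.9]]], grip_force=20)

```text
clock: 14.25
position: [0.5319, -0.0511, 0.0319]
tool_rot: [-1.194, 1.568, 1.843]
force: [-0.0, 0.5, -0.5]
grip_width: 0.0766
```

```bash
python3 f.py; python3 g.py 1 w11.png
python3 - <<'E'
import cv2,numpy as np
a=cv2.imread("pics/w10.png")[0:240,220:420];b=cv2.imread("pics/w11.png")[0:240,220:420]
cv2.imwrite("pics/cmp3.png",cv2.resize(np.hstack([a,b]),None,fx=2,fy=2,interpolation=cv2.INTER_CUBIC))
E
```

```text
clock 14.25 along -0.09 F [-0.05  0.46 -0.5 ] M [ 0.031  0.021 -0.015]
clock 14.25 pos [ 0.5319 -0.0511  0.0319] F [-0.05  0.46 -0.5 ] w 0.0766
shift cm [-0.66 -0.    0.  ] rv [-0.0012  0.0012  0.003 ] toolz sign -1
R
 [[-0.001 -0.104 -0.995]
 [ 0.003 -0.995  0.104]
 [-1.    -0.003  0.001]]
bar x mm -113.8 bar y mm 0.68
along [-0.16] mean -0.16 Fmean [-0.16 -0.    0.35]
```

View pics/cmp3.png

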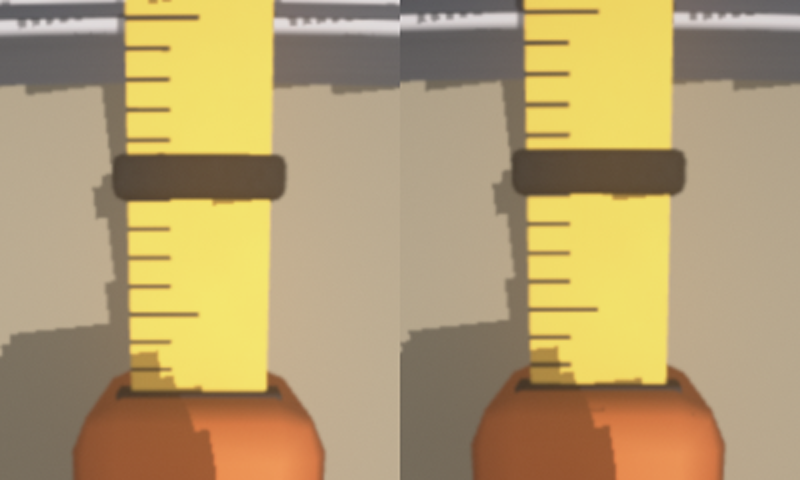

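View pics/w11.png

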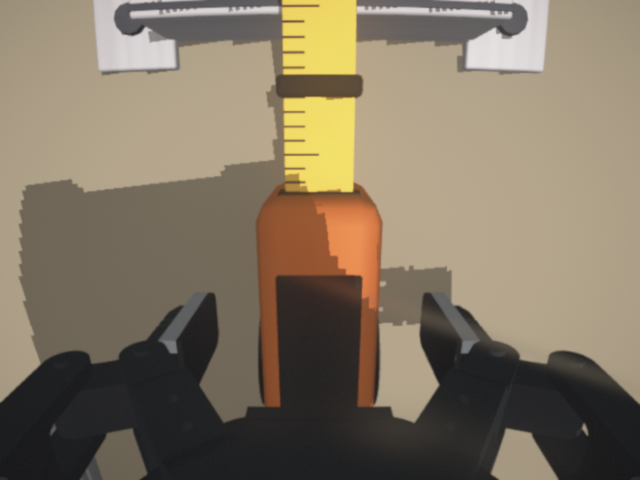

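>>> step_arm(targets=[[[-1.5,0,0,0,0,0,0.9],[-4,0,0,0,0,0,0.9],[-7,0,0,0,0,0,0.9],[-10,0,0,0,0,0,0.9],[-12,0,0,0,0,0,0.9],[-12,0,0,0,0,0,0.9],[-12,0,0,0,0,0,0.9]]])

```text
clock: 15.0
position: [0.532, -0.0515, 0.1527]
tool_rot: [-1.564, 1.568, 1.474]
force: [0.9, -0.4, -0.5]
grip_width: 0.0769
```

```bash
python3 f.py
python3 - <<'E'
from h import *
import pickle; pickle.dump(bot.observe(),open("s12.pkl","wb"))
cv2.imwrite("pics/w12.png",eyes.grab_frame("wrist")[:,:,::-1])
E
```

```text
clock 15.0 along 0.92 F [ 0.88 -0.44 -0.48] M [ 0.003 -0.019 -0.061]
clock 15.0 pos [ 0.532  -0.0515  0.1527] F [ 0.88 -0.44 -0.48] w 0.0769
shift cm [11.42  0.04 -0.  ] rv [-0.0012  0.      0.0032] toolz sign -1
R
 [[ 0.    -0.104 -0.995]
 [ 0.003 -0.995  0.104]
 [-1.    -0.003  0.   ]]
bar x mm -113.6 bar y mm 0.33
```

View pics/w12.png

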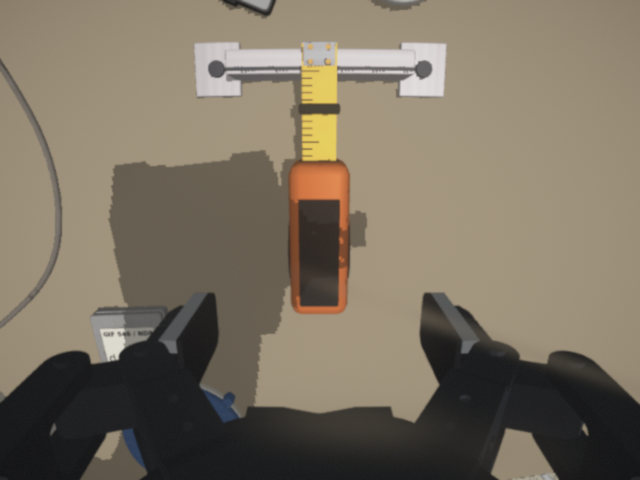

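The tape stands squarely behind the bar, with the blade end at v≈43 just past the bar's far edge (v≈50). I'll measure it from an enlargement.

Run:
```python
from h import *
w=cv2.imread("pics/w12.png"); crop(w,185,30,270,150,2.9,"pics/w12a.png"); crop(w,270,150,100,175,4,"pics/w12b.png")
```

```text
(no output)
```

View pics/w12a.png

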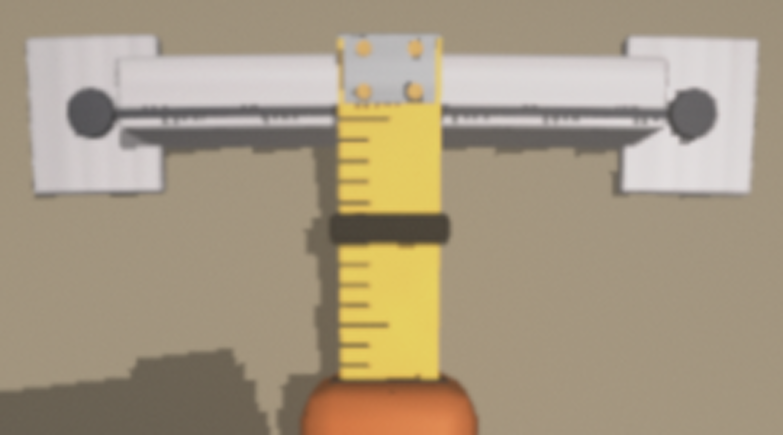

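View pics/w12b.png

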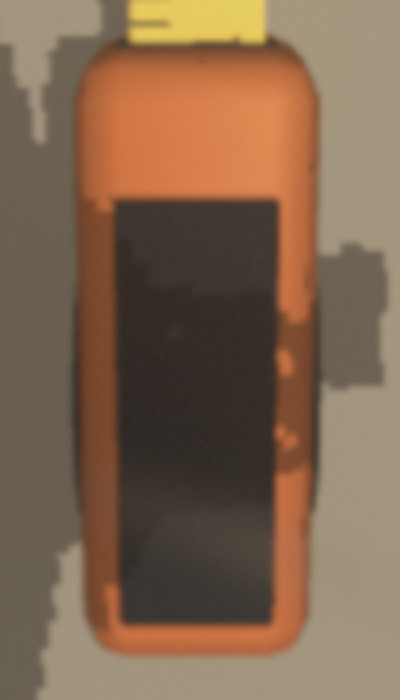

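Run:
```python
from h import *
import pickle; s=pickle.load(open("s12.pkl","rb"))
A=lambda x,y:(185+(x+.5)/2.9-.5,30+(y+.5)/2.9-.5)
B=lambda x,y:(270+(x+.5)/4-.5,150+(y+.5)/4-.5)
xb=np.array([np.cos(-.103),np.sin(-.103),0])
def P(p,z): return onz("wrist",*p,z,s)
e=(P(A(118,58),.034)+P(A(665,58),.034))/2
for n,p,z in [("far edge",A(391,58),.034),("blade end z37",A(391,36),.037),("mouth",A(391,380),.037),("case front",B(198,40),.045)]:
    q=P(p,z); print(n,q.round(4),"rel",round((q-e)@xb*1e3,1))
for z in (.052,.057):
    a,b=P(B(117,200),z),P(B(121,623),z);c,d=P(B(277,200),z),P(B(274,623),z)
    print(z,"pad len",np.linalg.norm(a-b).round(4),np.linalg.norm(c-d).round(4),"w",np.linalg.norm(a-c).round(4),np.linalg.norm(b-d).round(4),"mid",((a+b+c+d)/4).round(4), "yaw",np.arctan2(*((a+c-b-d)[[1,0]])).round(4))
# same pad at start from w1: foot out z=.057
s1=pickle.load(open("s1.pkl","rb"))
f=lambda u,v:onz("wrist",u,v,.057,s1)
a,b,c,d=f(314,189),f(314,281),f(349,189),f(347,282); print("start",np.linalg.norm(a-b),np.linalg.norm(c-d),np.linalg.norm(a-c),np.linalg.norm(b-d))
cv2.imwrite("pics/scene12.png",eyes.grab_frame("scene")[:,:,::-1]);
```

```text
far edge [ 0.6441 -0.0641  0.034 ] rel -0.6
blade end z37 [ 0.6476 -0.0644  0.037 ] rel 3.0
mouth [ 0.5812 -0.0575  0.037 ] rel -63.8
case front [ 0.5825 -0.0574  0.045 ] rel -62.5
0.052 pad len 0.0665 0.0665 w 0.023 0.0238 mid [ 0.5273 -0.0516  0.052 ] yaw -0.1029
0.057 pad len 0.065 0.065 w 0.0225 0.0233 mid [ 0.529  -0.0518  0.057 ] yaw -0.1029
start 0.06678633719899911 0.06758348082544803 0.023702148563419272 0.023888931691570556
```

>>> step_arm(targets=[[[0,0,0,0,0,0,0.9],[0,0,0,0,0,0,0.9],[0,0,0,0,0,0,0.9],[0,0,0,0,0,0,0.9],[0,0,0,0,0,0,0.9],[0,0,0,0,0,0,0.9]]])

```text
clock: 15.7
position: [0.5316, -0.0514, 0.1515]
tool_rot: [-0.975, 1.567, 2.063]
force: [0.1, -0.3, 0.5]
grip_width: 0.0767
```

Run:
```python
from h import *
b=eyes.grab_frame("wrist")[:,:,::-1]; a=cv2.imread("pics/w12.png"); print(bot.observe()["position"],bot.observe()["clock"])
A=cv2.resize(a[30:325,270:370],None,fx=2,fy=2,interpolation=cv2.INTER_CUBIC);B=cv2.resize(b[30:325,270:370],None,fx=2,fy=2,interpolation=cv2.INTER_CUBIC)
cv2.imwrite("pics/cmp4.png",np.hstack([A,B]))
g=lambda i:cv2.cvtColor(np.ascontiguousarray(i),cv2.COLOR_BGR2GRAY).astype(np.float32)
for n,(v0,v1,u0,u1) in dict(case=(200,312,290,350),blade=(70,150,303,337),bar=(40,100,200,300)).items():
    print(n,cv2.phaseCorrelate(g(a)[v0:v1,u0:u1],g(b)[v0:v1,u0:u1]))
s=cv2.imread("pics/scene12.png"); crop(s,230,200,160,120,5,"pics/scene12c.png")
```

```text
[ 0.53161102 -0.05148291  0.15159405] 15.75
case ((-0.11629500378440838, -0.29081670141776783), 0.8499341577953763)
blade ((-0.09152496355014961, -1.1455645271726311), 0.8452006757259369)
bar ((-0.632148216107197, -1.530476928569918), 1.1320369070370992)
```

View pics/cmp4.png

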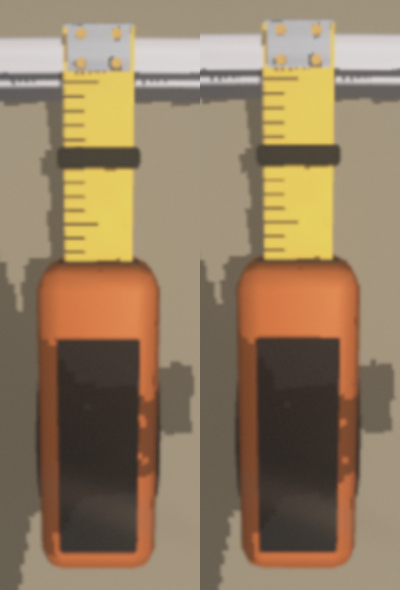

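View pics/scene12c.png

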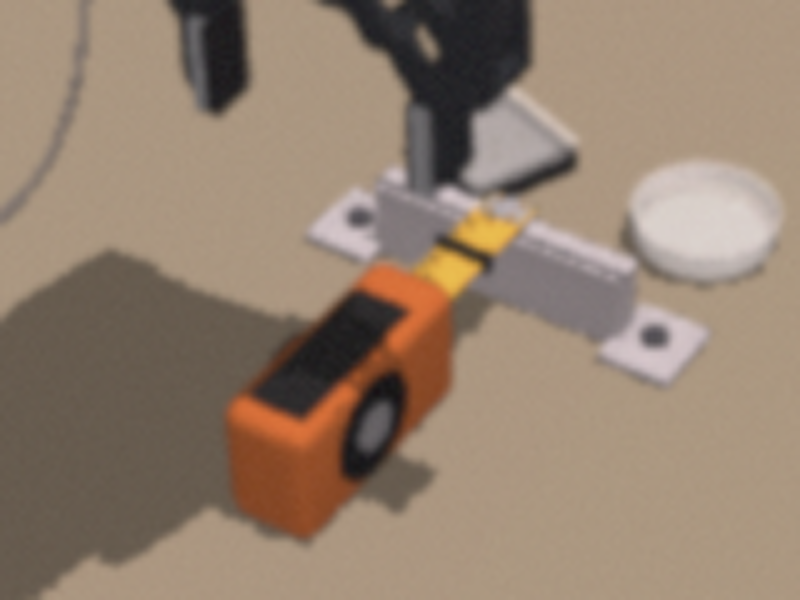

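>>> step_arm(targets=[[[0,0,0,0,0,0,0],[0,0,0,0,0,0,0],[0,0,0,0,0,0,0],[0,0,0,0,0,0,0],[0,0,0,0,0,0,0],[0,0,0,0,0,0,0],[0,0,0,0,0,0,0],[0,0,0,0,0,0,0],[0,0,0,0,0,0,0]]], grip_force=40)

```text
clock: 16.65
position: [0.5316, -0.0515, 0.1516]
tool_rot: [-0.994, 1.567, 2.044]
force: [0.1, 0.3, 0.8]
grip_width: 0.0003
```

Run:
```python
from h import *
go([.5332,-.0513,.079],-.103); print(bot.tcp_to_tips)
```

```text
clock 16.65 pos [ 0.5316 -0.0515  0.1516] F [0.09 0.32 0.79] w 0.0003
shift cm [ 7.26 -0.01 -0.17] rv [-0.0012  0.0019  0.003 ] toolz sign -1
R
 [[-0.002 -0.104 -0.995]
 [ 0.003 -0.995  0.104]
 [-1.    -0.003  0.002]]
0.022
```

>>> step_arm(targets=[[[1,0,-0.17,0,0.002,0.003,0],[2.5,0,-0.17,0,0.002,0.003,0],[4,0,-0.17,0,0.002,0.003,0],[5.5,0,-0.17,0,0.002,0.003,0],[6.7,0,-0.17,0,0.002,0.003,0],[7.2,0,-0.17,0,0.002,0.003,0],[7.2,0,-0.17,0,0.002,0.003,0]]])

```text
clock: 17.35
position: [0.5328, -0.0514, 0.0789]
tool_rot: [0.177, 1.57, -3.068]
force: [0.5, 0.8, -0.2]
grip_width: 0.0001
```

>>> step_arm(targets=[[[0.15,0,0,0,0,0,0],[0.25,0,0,0,0,0,0],[0.35,0,0,0,0,0,0],[0.4,0,0,0,0,0,0]]])

```text
clock: 17.75
position: [0.533, -0.0514, 0.075]
tool_rot: [0.225, 1.57, -3.02]
force: [-0.4, -0.4, 0.0]
grip_width: -0.0001
```

```bash
python3 f.py
```

```text
clock 17.75 along -0.37 F [-0.42 -0.44  0.05] M [-0.019  0.028  0.041]
clock 17.75 pos [ 0.533  -0.0514  0.075 ] F [-0.42 -0.44  0.05] w -0.0001
shift cm [ 3.65 -0.   -0.  ] rv [-0.0011  0.0007 -0.0002] toolz sign -1
R
 [[-0.001 -0.104 -0.995]
 [-0.    -0.995  0.104]
 [-1.     0.     0.001]]
bar x mm -112.69 bar y mm 0.49
```

No contact with the tips at 53 mm, so the case is at least nearly flat. I'll step down to feel for its top.

>>> step_arm(targets=[[[0.03,0,0.0,0,0,0,0],[0.06,0,0.0,0,0,0,0],[0.06,0,0,0,0,0,0]]])

```text
clock: 18.05
position: [0.533, -0.0514, 0.0745]
tool_rot: [0.247, 1.57, -2.999]
force: [0.8, -0.6, 0.6]
grip_width: 0.0002
```

>>> step_arm(targets=[[[0.03,0,0.0,0,0,0,0],[0.05,0,0.0,0,0,0,0],[0.05,0,0,0,0,0,0]]])

```text
clock: 18.35
position: [0.533, -0.0514, 0.0742]
tool_rot: [0.142, 1.57, -3.104]
force: [-1.7, -0.6, 3.5]
grip_width: -0.0001
```

```bash
python3 f.py
```

```text
clock 18.35 along -1.63 F [-1.69 -0.55  3.46] M [ 0.061  0.247 -0.007]
clock 18.35 pos [ 0.533  -0.0514  0.0742] F [-1.69 -0.55  3.46] w -0.0001
shift cm [ 3.57 -0.   -0.  ] rv [-0.0012  0.0005 -0.0001] toolz sign -1
R
 [[-0.    -0.104 -0.995]
 [-0.    -0.995  0.104]
 [-1.     0.     0.   ]]
bar x mm -112.61 bar y mm 0.53
```

>>> step_arm(targets=[[[0.04,0,0.05,0,0,0,0],[0.07,0,0.08,0,0,0,0],[0.09,0,0.1,0,0,0,0]]])

```text
clock: 18.65
position: [0.5329, -0.0514, 0.0741]
tool_rot: [-3.121, 1.569, -0.083]
force: [-0.5, 0.4, 16.0]
grip_width: -0.0002
```

```bash
python3 f.py
```

```text
clock 18.65 along -0.57 F [-0.53  0.36 16.01] M [-0.059  0.131 -0.022]
clock 18.65 pos [ 0.5329 -0.0514  0.0741] F [-0.53  0.36 16.01] w -0.0002
shift cm [3.56 0.   0.01] rv [-0.0012 -0.0016  0.    ] toolz sign -1
R
 [[ 0.002 -0.104 -0.995]
 [-0.    -0.995  0.104]
 [-1.    -0.    -0.002]]
bar x mm -112.76 bar y mm 0.51
```

>>> step_arm(targets=[[[0.09,0,0.05,0,0,0,0],[0.11,0,0.06,0,0,0,0]]])

```text
clock: 18.85
position: [0.5329, -0.0514, 0.074]
tool_rot: [-3.069, 1.568, -0.032]
force: [-4.2, 0.5, 26.9]
grip_width: 0.0001
```

>>> step_arm(targets=[[[0.04,0,0.02,0,0,0,0],[0,0,0,0,0,0,0],[-0.1,0,0,0,0,0,0],[-0.5,0,0,0,0,0,0],[-2,0,0,0,0,0,0],[-5,0,0,0,0,0,0],[-8,0,0,0,0,0,0],[-8,0,0,0,0,0,0],[-8,0,0,0,0,0,0]]])

```text
clock: 19.75
position: [0.5328, -0.0514, 0.1545]
tool_rot: [-3.052, 1.567, -0.015]
force: [0.2, 0.3, -0.8]
grip_width: 0.0002
```

```bash
python3 f.py
python3 - <<'E'
from h import *
import pickle; pickle.dump(bot.observe(),open("s13.pkl","wb"))
w=eyes.grab_frame("wrist")[:,:,::-1]
cv2.imwrite("pics/w13.png",w); crop(w,185,30,270,150,2.9,"pics/w13a.png")
E
```

```text
clock 19.75 along 0.17 F [ 0.19  0.27 -0.8 ] M [ 0.042 -0.004  0.021]
clock 19.75 pos [ 0.5328 -0.0514  0.1545] F [ 0.19  0.27 -0.8 ] w 0.0002
shift cm [11.6   0.    0.05] rv [-0.0014 -0.0042  0.0004] toolz sign -1
R
 [[ 0.004 -0.104 -0.995]
 [-0.    -0.995  0.104]
 [-1.    -0.    -0.004]]
bar x mm -112.84 bar y mm 0.53
```

View pics/w13.png

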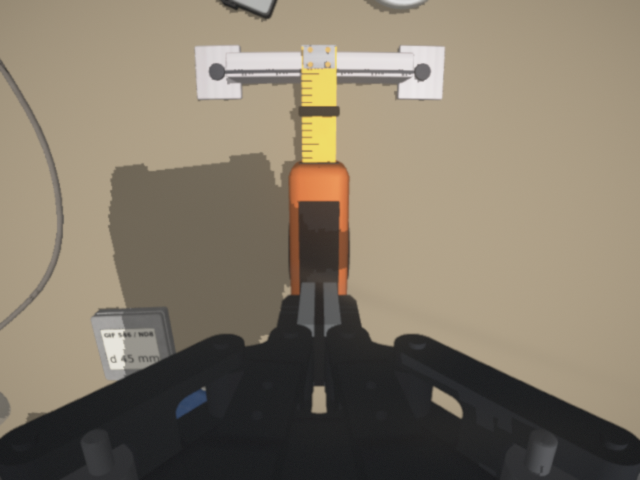

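View pics/w13a.png

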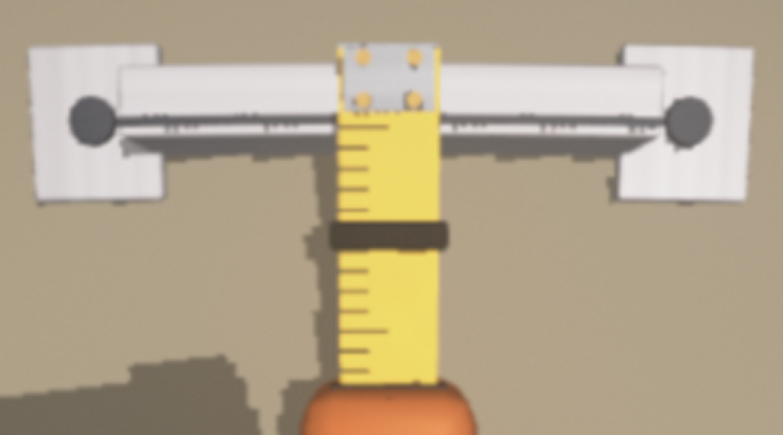

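The lip still overhangs the bar's far edge by the same amount (crop y 43 against 66). The case is square and clear of the gripper, so I'm handing in.

Run:
```python
from workcell import bot
print(bot.job_done(), bot.observe()["clock"])
```

```text
the job is handed in; nothing more can be done
the job is handed in; nothing more can be done
```

The tape measure is standing flat behind the bar, hooked over its far edge and locked. The gripper is clear, and I handed in at about 20 s. The pull was right when the brake bit, but two things happened that I did not intend.

**What I did:** I gripped the tape across its width, hooked the lip over the middle of the bar, and drew straight back, square to the bar (within about 0.5 mm sideways). The steady pull before pressing averaged 11.85 N over 12 readings, and I then took up just under 1 mm more, for about 12 N. The highest single reading while drawing was about 12.7 N. I then pressed the case down until it stopped, let go, and pressed once more on its top with closed fingertips (27 N).

**Last checks:**
- **Hooked:** the lip's inner face is level with the bar's far face, within about 1 mm in the wrist image.
- **Foot in:** the fingertips met the case top at about 52 mm, and it stayed rigid under 27 N. That means flat on the bench with the foot in.
- **Holding:** the blade and case showed no creep between two pictures after letting go.
- **Neighbours:** I saw no sign that the gel box, petri dish or filter case moved, but I did not measure their positions again at the end.

**What did not go as intended:**
- **Press spike:** the first press reached 98 N at the wrist when the foot bottomed out. That is under the 120 N limit but far more than I meant.
- **Lost extension:** as I eased off, the case crept forward about 1.8 mm before the brake held, and perhaps up to another 1 mm when I let go. I estimate the spring now pulls about 11.5 to 11.7 N instead of 12 N. I could not measure that directly once the brake was on.

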